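# Fetch the stereo photograph from behind the bottles

## Task

Move the three containers (amber, white, steel) that stand in front of the cased stereo photograph into the blue tray, all standing upright; then lay the photograph case, image side up, squarely in the black outline on the white light pad, setting it down gently because it holds glass. After that, put each container back upright on the same ring of the plywood board that it came from. Do not move the loupe or the two clips, and let no container tip over.

Things in the scene. Friction and masses are not known exactly. Their poses are not given: they have to be found in the camera images.
- case: Long flat leather picture case, dark brown, 160 mm (its x) by 60 mm (its y) by 18 mm, with two brass-framed grey pictures on its top (2 mm raised, 20 mm in all); 0.22 kg, rigid and loose. It lies flat on the plywood board, right behind the three containers (about 10 mm from them), its long side along their row. Grip it across the 60 mm. Origin: centre of its underside; x along its length, z up.
- amber: upright round container, 46 mm diameter for the lowest 90 mm, above that a cap 38 mm across; total height 110 mm; about 0.2 kg. Amber glass, with a paper band and a black cap. At the start it stands on one of the three ring marks of the plywood board. Origin: centre of its underside, z up.
- white: upright round container, 46 mm diameter for the lowest 90 mm, above that a cap 38 mm across; total height 106 mm; about 0.2 kg. White plastic with a blue cap. At the start it stands on one of the three ring marks of the plywood board. Origin: centre of its underside, z up.
- steel: upright round container, 46 mm diameter for the lowest 90 mm, above that a cap 38 mm across; total height 108 mm; about 0.2 kg. Bright steel with a red cap. At the start it stands on one of the three ring marks of the plywood board. Origin: centre of its underside, z up.
- board: Fixed plywood board, 170 mm (its x) by 200 mm (its y), 10 mm thick, lying on the table. Three black ring marks (55 mm across) lie in a row at x = -45 mm, y = -58, 0 and +58 mm on its top: the standing places of the containers. The photograph case lies about x = +19 mm on it, lengthwise along its y. Origin: centre of its underside; x points away from the robot.
- tray: Fixed flat blue tray, 250 mm (its x) by 130 mm (its y), floor 4 mm thick, rim 14 mm high and 4 mm thick, open above. The side area for the containers. It lies left or right of the board. The loupe stands in its far (+x) end, the rest is empty. Origin: centre of its underside; x points away from the robot.
- pad: Fixed white light pad, 240 mm (its x) by 130 mm (its y), 8 mm thick, with a black rectangular outline, 172 by 72 mm, printed in its middle, long side along x: the place for the photograph case (either way round). It lies on the side opposite to the tray. Origin: centre of its underside; x points away from the robot.
- loupe: Bystander: small round magnifier, clear foot and black top, 36 mm diameter, 36 mm high, loose, standing in the tray about 90 mm from its centre towards +x. Origin: centre of its underside.
- clip_black: Bystander: black spring clip, 22 by 28 mm, 17 mm high, loose, lying on one of the far corners of the board, 7 mm or so beyond the case near one of its ends. Origin: centre of its underside.
- clip_red: Bystander: red spring clip of the same shape, on the other far corner of the board. Origin: centre of its underside.
Mind the look-alikes: they are no part of the job. What is shaped like the amber but green is not meant. What is shaped like the white but pink is not meant.

How it is judged:
By the outcome, as a careful person would: the job done as asked, in the order asked, and still so for the second after the job is handed in, with the robot touching nothing.
It also fails if it takes over 144 s, if anything falls off the work surface, if the arm or the gripper's body presses on something with over 40 N, if the wrist force passes 120 N, or if a joint passes its speed limit or range.

## Robot

A 6-joint arm with a two-finger parallel gripper is mounted at the origin on the work surface. World frame = base frame: x ahead of the robot, y to its left, z up, the work surface at z = 0. Lengths are in m, angles in rad, forces in N, time in s.
With the tool pointing down it reaches from about 0.25 to 0.775 m from the base axis. Payload 4 kg.
Tool frame: the origin (TCP) lies at the very end of the fingers, on their centre line; the grasp point (between the pads) lies 19 mm behind it; z points along the fingers, y is the line along which they close (so a half turn about z gives the same grasp; the last joint's range is limited). The gripper opens to 85 mm and grips with 20 to 120 N. Pads are 22 mm wide; open, the fingers measure 114 mm over their backs; the gripper's body (76 mm by 85 mm) begins 54 mm behind the grasp point. The pads swing forward as they close: fully open they stand 13 mm farther back than shut.
Start: joints at [-1.314, 0.087, 1.371, -0, 1.684, -0.103], TCP at [0.194, -0.515, 0.231] pointing down, gripper open.
Joint ranges: [-3.1, 3.1], [-0.76, 2.03], [0.27, 2.55], [-1.08, 4.22], [0.17, 2.65], [-2.57, 2.57]. Speed limits (rad/s): [2.79, 2.79, 3.14, 3.14, 3.14, 3.14].

## Interface

Orientations are given as a rotation vector (axis times angle).
In Python, from station import r gives the robot as it stands.
- The arm moves only by the shell command python3 -m pendant 'ROWS' [FORCE]. ROWS is JSON, a list of rows, each a list of 7 numbers: the opening, from 0 (shut) to 1 (fully open), then the shift along the tool's x, y, z in mm, then the turn, a rotation vector about the tool's x, y, z in degrees. A call has 1 to 8 rows; each row shifts and turns the commanded pose from where the row before left it, along the tool's axes as they then stand; what a row does not reach is not made up. A row lasts 1/10 s, in which the tool goes at most 50 mm and 8.59 degrees, less where a joint would pass 70% of its speed; a pose out of reach is approached as far as the arm can. A call is refused whole if a number of a shift passes 50 or a number of a turn 8.59, either way. A call with a gripper value outside its range is refused whole. The fingers move at their own pace and stop on an object; FORCE is the grip in N (left out, the last holds). Time passes only in rows, so rows that do not move let the fingers close. It gives the time, the measured TCP pose, the force, the opening and the grip force at its end, in the units of the state.
- r.read_state(): the state, without advancing time (a new reading comes with each control period).
- r.grab_frame(name): name is "scene" or "side" or "wrist"; returns a dict with "img" (384x512x3 uint8, blue, green, red), "K" (3x3 intrinsics, pixels), "pose" (4x4, takes a point from camera to world coordinates). Camera axes: x right, y down, z forward; pixel columns grow to the right and rows downward; lengths in m; the calibration is good to about 2 mm. The wrist camera is an equidistant fisheye: a pixel r from the principal point sees the ray r / f radians off the axis. A picture is of the moment at which its call begins. There is no depth.
- r.hand_in(): hands the job in; it is judged then, once.
The state is a dict: "t": time; "joints": joint angles; "dq": joint speeds; "joint_efforts": joint torques, N m; "tcp_pos": TCP position; "ee_rot": TCP orientation; "ft_force": force on the tool from outside, world axes, zero at the start; "torque": the same for the moment, N m; "width": finger opening in m; "grip_force": force on a finger pad.
Only numpy, scipy, OpenCV 4.12 (cv2) and the standard library are available. Lean on these libraries where they do the work, as an engineer would, in place of code of your own. Each camera call takes 0.05 s, during which the arm holds its last target. There are 200 camera calls.

## Working session

There is one attempt and no reset: what is moved stays moved. The work goes in short steps, Python scripts to look and compute and a shell command to move; the robot and the scene stay as the last step left them, time stands still between calls to the robot, and variables do not carry over. Pictures are saved under pics/ and viewed, at most 14 in all, crops included, and the job is handed in when it is done.

```bash
mkdir -p pics; ls; python3 - <<'E'
from station import r
import cv2,numpy as np
for n in ("scene","side"):
    f=r.grab_frame(n); cv2.imwrite(f"pics/{n}0.png",f["img"]); np.savez(f"{n}0.npz",**f)
    print(n,f["K"].tolist(),np.round(f["pose"],3).tolist())
s=r.read_state();print(s["t"],s["tcp_pos"],s["ee_rot"],s["width"])
E
```

```text
pics
scene [[481.3114651805294, 0.0, 253.40235006471252], [0.0, 481.3114651805294, 192.91849785169495], [0.0, 0.0, 1.0]] [[-0.045, 0.611, -0.79, 1.344], [0.999, 0.024, -0.038, 0.028], [-0.005, -0.791, -0.611, 0.67], [0.0, 0.0, 0.0, 1.0]]
side [[432.37978242765666, 0.0, 253.87847145640524], [0.0, 432.37978242765666, 195.2439321839532], [0.0, 0.0, 1.0]] [[-0.986, -0.106, 0.13, 0.379], [-0.168, 0.67, -0.723, 0.842], [-0.01, -0.735, -0.678, 0.847], [0.0, 0.0, 0.0, 1.0]]
0.1 [ 0.19352211 -0.51436468  0.23025753] [-3.08896379e+00 -5.61792566e-01  2.73685271e-04] 0.08560688703193794
```

View pics/scene0.png

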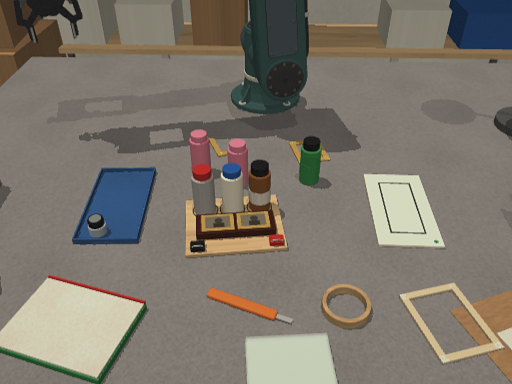

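View pics/side0.png

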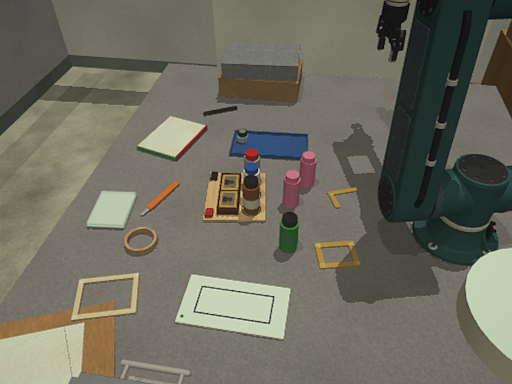

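The scene view (robot at top, image right = +y) shows the tray at (118,205), steel/white/amber caps at (202,172), (231,171) and (260,168), and the case at (235,223). The pad outline is at (402,207), and the pink and green look-alikes stand nearer the robot. The side view agrees: tray (270,145), pad (235,305), board (236,196).

```bash
cat > h.py <<'E'
import cv2,numpy as np
def ray(f,uv):
    uv=np.atleast_2d(uv).astype(float); K=f["K"]; R=f["pose"][:3,:3]
    d=np.c_[(uv[:,0]-K[0,2])/K[0,0],(uv[:,1]-K[1,2])/K[1,1],np.ones(len(uv))]
    return f["pose"][:3,3], d@R.T
def fray(f,uv):  # equidistant fisheye
    uv=np.atleast_2d(uv).astype(float);K=f["K"];R=f["pose"][:3,:3]
    p=(uv-K[:2,2])/K[0,0]; th=np.linalg.norm(p,axis=1)[:,None]
    d=np.c_[p/np.maximum(th,1e-9)*np.sin(th),np.cos(th)]
    return f["pose"][:3,3], d@R.T
def plane(f,uv,z,fe=False):
    o,d=(fray if fe else ray)(f,uv); return o+d*((z-o[2])/d[:,2])[:,None]
def hsv(f): return cv2.cvtColor(f["img"],cv2.COLOR_BGR2HSV)
def blob(m,roi,k=0):
    z=np.zeros_like(m); x0,y0,x1,y1=roi; z[y0:y1,x0:x1]=m[y0:y1,x0:x1]
    c,_=cv2.findContours(z,cv2.RETR_EXTERNAL,cv2.CHAIN_APPROX_NONE)
    return sorted(c,key=cv2.contourArea)[-1-k]
def quad(f,c,z,fe=False):
    """metric min-area rectangle of the contour on plane z"""
    P=plane(f,c[:,0,:],z,fe)[:,:2].astype(np.float32)
    return cv2.minAreaRect(P*1000)
E
python3 - <<'E'
from h import *
for n,R in (("scene",dict(tray=(70,160,162,248),pad=(355,165,450,252),board=(180,190,292,260))),("side",dict(tray=(225,125,315,162),pad=(170,268,300,342),board=(198,165,272,225)))):
    f=dict(np.load(f"{n}0.npz")); H=hsv(f)
    m=cv2.inRange(H,(100,120,40),(125,255,255)); print(n,"tray",quad(f,blob(m,R["tray"]),.012))
    m=cv2.inRange(H,(0,0,185),(180,60,255)); print("pad",quad(f,blob(m,R["pad"]),.008))
    b=cv2.inRange(H,(10,60,120),(28,180,255)); c=blob(b,R["board"]); print("board",quad(f,c,.01),cv2.contourArea(c))
    caps=dict(steel=(((0,150,90),(6,255,255)),.118,(188,160,216,185) if n=="scene" else (240,145,264,162)),
      white=(((105,120,60),(125,255,255)),.116,(218,160,246,185) if n=="scene" else (240,158,264,178)),
      amber=(((0,0,0),(180,255,45)),.12,(246,155,275,185) if n=="scene" else (240,170,264,190)))
    for k,((lo,hi),z,roi) in caps.items():
        c=blob(cv2.inRange(H,lo,hi),roi); x,y,w,h=cv2.boundingRect(c)
        top=(x+w/2,y); print(k,(x,y,w,h),"far top edge pt",plane(f,[top],z)[0].round(4))
E
```

```text
scene tray ((536.2487182617188, -309.79388427734375), (261.60418701171875, 132.7834014892578), 3.5059659481048584)
pad ((523.0673217773438, 306.41827392578125), (128.971923828125, 240.17922973632812), 89.52163696289062)
board ((594.2715454101562, -49.89881896972656), (177.38014221191406, 200.03651428222656), 8.516302108764648) 1654.5
steel (193, 164, 18, 17) far top edge pt [ 0.5382 -0.1153  0.118 ]
white (223, 163, 17, 16) far top edge pt [ 0.5294 -0.0558  0.116 ]
amber (251, 160, 18, 17) far top edge pt [0.5221 0.0024 0.12  ]
side tray ((531.3075561523438, -303.17584228515625), (246.29734802246094, 138.02626037597656), 4.229137420654297)
pad ((523.6028442382812, 309.9073486328125), (128.11770629882812, 237.4020233154297), 89.45207977294922)
board ((591.4691162109375, -43.97303009033203), (169.64402770996094, 205.27627563476562), 8.357872009277344) 932.0
steel (246, 149, 12, 12) far top edge pt [ 0.556  -0.1246  0.118 ]
white (245, 162, 13, 13) far top edge pt [ 0.5477 -0.0689  0.116 ]
amber (244, 175, 14, 14) far top edge pt [ 0.5387 -0.0098  0.12  ]
```

```bash
python3 - <<'E'
from h import *
for n,rois in (("scene",[(185,125,215,165),(222,132,252,165)]),("side",[(280,165,302,210),(298,148,318,188)])):
    f=dict(np.load(f"{n}0.npz")); H=hsv(f)
    for roi in rois:
        c=blob(cv2.inRange(H,(160,60,60),(179,255,255)),roi); x,y,w,h=cv2.boundingRect(c)
        print(n,(x,y,w,h),plane(f,[(x+w/2,y)],.106)[0].round(3), "bottom",plane(f,[(x+w/2,y+h)],0)[0].round(3))
    c=(310,138) if n=="scene" else (289,213)
    print("green top edge",plane(f,[c],.110)[0].round(3))
f=dict(np.load("scene0.npz"))
print("loupe top",plane(f,[(96,214)],.040)[0].round(3)); print("case corners px",plane(f,[(196,236),(275,233)],.012).round(3))
E
python3 -m pendant '[[1,0,0,0,0,0,-8.5],[1,0,0,0,0,0,-8.5],[1,0,0,0,0,0,-8.5],[1,0,0,0,0,0,-8.5],[1,0,0,0,0,0,-8.5],[1,0,0,0,0,0,-8.5],[1,0,0,0,0,0,-8.5],[1,0,0,0,0,0,-8.5]]'
```

```text
scene (189, 129, 22, 36) [ 0.378 -0.142  0.106] bottom [ 0.37 -0.15  0.  ]
scene (227, 138, 21, 27) [ 0.414 -0.052  0.106] bottom [ 0.367 -0.058  0.   ]
green top edge [0.415 0.11  0.11 ]
side (283, 165, 19, 43) [ 0.437 -0.086  0.106] bottom [ 0.426 -0.027  0.   ]
side (298, 151, 19, 37) [ 0.402 -0.155  0.106] bottom [ 0.391 -0.118  0.   ]
green top edge [0.426 0.104 0.11 ]
loupe top [ 0.612 -0.328  0.04 ]
case corners px [[ 0.639 -0.122  0.012]
 [ 0.624  0.037  0.012]]
t: 0.9
tcp_pos: [0.1936, -0.5145, 0.2306]
ee_rot: [-2.241, -2.201, -0.001]
ft_force: [0.4, 0.3, 0.9]
width: 0.0851
grip_force: 0.0
```

```bash
python3 -m pendant '[[1,36,28,-5,0,0,-1],[1,36,28,-5,0,0,0],[1,36,28,-5,0,0,0],[1,36,28,-5,0,0,0],[1,36,28,0,0,0,0],[1,36,28,0,0,0,0],[1,36,28,0,0,0,0],[1,36,28,0,0,0,0]]' 60 >/dev/null
python3 -m pendant '[[1,36,28,0,0,0,0],[1,36,28,0,0,0,0],[1,36,28,0,0,0,0],[1,0,0,0,0,0,0],[1,0,0,0,0,0,0]]'
python3 - <<'E'
from station import r
import cv2,numpy as np
f=r.grab_frame("wrist"); cv2.imwrite("pics/w1.png",f["img"]); np.savez("w1.npz",**f); print(f["K"][0],f["pose"].round(3).tolist())
E
```

```text
t: 2.2
tcp_pos: [0.5049, -0.1205, 0.2505]
ee_rot: [-2.225, -2.216, 0.002]
ft_force: [-0.5, -0.1, 0.2]
width: 0.0858
grip_force: 0.0
[297.31863964   0.         257.96937956] [[1.0, -0.003, -0.003, 0.507], [-0.004, -0.944, -0.329, -0.035], [-0.002, 0.329, -0.944, 0.393], [0.0, 0.0, 0.0, 1.0]]
```

View pics/w1.png

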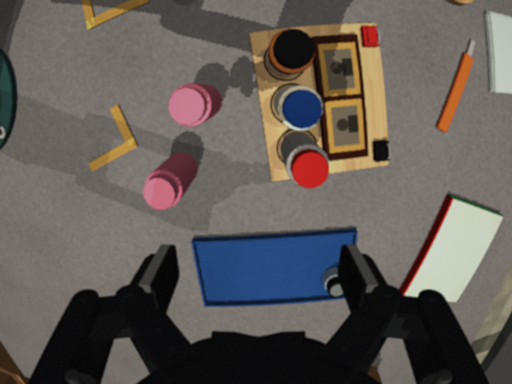

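The wrist view shows the red, blue and black caps at (310,168), (300,107) and (293,49), the case at (340,98), the clips at (370,36) and (381,150), the tray at (275,267) and the loupe at (333,282).

```bash
python3 - <<'E'
from h import *
f=dict(np.load("w1.npz")); H=hsv(f)
for k,lo,hi,z,roi in (("steel",(0,180,120),(6,255,255),.118,(285,145,335,192)),("white",(105,120,60),(125,255,255),.116,(270,80,330,130)),("amber",(0,0,0),(180,120,45),.12,(268,28,316,70))):
    c=blob(cv2.inRange(H,lo,hi),roi); m=cv2.minEnclosingCircle(c)
    P=plane(f,c[:,0],z,1)[:,:2].astype(np.float32)*1000
    print(k,np.round(m[0],1),cv2.minEnclosingCircle(P))
b=cv2.inRange(H,(8,50,110),(28,200,255)); 
c=blob(cv2.morphologyEx(b,cv2.MORPH_CLOSE,np.ones((3,3))),(240,15,400,185)); print("board",quad(f,c,.01,1))
d=cv2.inRange(H,(0,0,0),(180,255,85)); c=blob(d,(316,30,372,162)); print("case",quad(f,c,.028,1),cv2.boundingRect(c))
t=cv2.inRange(H,(105,120,40),(125,255,255)); print("tray",quad(f,blob(t,(185,215,365,315)),.012,1))
print("loupe",plane(f,[(333,279)],.04,1).round(3))
E
```

```text
steel [309.6 169.1] ((556.552001953125, -112.6928482055664), 18.04371452331543)
white [302.1 109.1] ((547.25634765625, -54.552391052246094), 18.433082580566406)
amber [294.2  48.4] ((539.29833984375, 1.4662269353866577), 18.398637771606445)
board ((592.6517333984375, -48.97002410888672), (171.37440490722656, 201.32801818847656), 8.31496524810791)
case ((608.177001953125, -43.759605407714844), (61.25226593017578, 157.67308044433594), 7.826422214508057) (316, 34, 52, 126)
tray ((532.6570434570312, -306.4622802734375), (248.02622985839844, 134.68978881835938), 3.0172932147979736)
loupe [[ 0.617 -0.303  0.04 ]]
```

```bash
python3 -m pendant '[[1,4,26,5,0,0,0],[1,4,26,10,0,0,0],[1,0,0,40,0,0,0],[1,0,0,40,0,0,0],[1,0,0,35,0,0,0],[1,0,0,30,0,0,0],[1,0,0,20,0,0,0],[1,0,0,12,0,0,0]]' 40
python3 -m pendant '[[1,0,0,0,0,0,0],[0,0,0,0,0,0,0],[0,0,0,0,0,0,0],[0,0,0,0,0,0,0],[0,0,0,0,0,0,0],[0,0,0,0,0,0,0],[0,0,0,0,0,0,0]]'
```

```text
t: 3.05
tcp_pos: [0.5548, -0.1151, 0.0569]
ee_rot: [-2.23, -2.209, 0.004]
ft_force: [0.4, -0.5, -0.3]
width: 0.0857
grip_force: 0.0
t: 3.75
tcp_pos: [0.5576, -0.1142, 0.0613]
ee_rot: [2.227, 2.212, 0.001]
ft_force: [-2.6, -0.4, 5.7]
width: 0.0452
grip_force: 40.4
```

```bash
python3 -m pendant '[[0,0,0,-20,0,0,0],[0,0,0,-40,0,0,0],[0,0,0,-40,0,0,0],[0,-33,-15,-10,0,0,0],[0,-33,-15,0,0,0,0],[0,-33,-15,0,0,0,0],[0,-33,-15,0,0,0,0],[0,-33,-15,0,0,0,0]]'
python3 -m pendant '[[0,-33,-15,0,0,0,0],[0,-33,-18,0,0,0,0],[0,0,0,30,0,0,0],[0,0,0,40,0,0,0],[0,0,0,20,0,0,0],[0,0,0,10,0,0,0],[0,0,0,0,0,0,0],[0,0,0,0,0,0,0]]'
```

```text
t: 4.55
tcp_pos: [0.4801, -0.279, 0.1687]
ee_rot: [-2.228, -2.214, -0.0]
ft_force: [0.7, -0.3, -3.6]
width: 0.0455
grip_force: 41.7
t: 5.35
tcp_pos: [0.4482, -0.3445, 0.0705]
ee_rot: [2.227, 2.213, 0.0]
ft_force: [0.5, -0.0, -3.2]
width: 0.0448
grip_force: 41.6
```

```bash
python3 -m pendant '[[0,0,0,8,0,0,0],[0,0,0,4,0,0,0],[0,0,0,0,0,0,0],[0,0,0,0,0,0,0]]'
python3 -m pendant '[[0,0,0,2,0,0,0],[0,0,0,0,0,0,0],[0,0,0,0,0,0,0]]'
```

```text
t: 5.75
tcp_pos: [0.4475, -0.344, 0.0574]
ee_rot: [2.229, 2.214, -0.0]
ft_force: [0.7, 0.1, -1.6]
width: 0.0453
grip_force: 41.6
t: 6.05
tcp_pos: [0.4475, -0.3441, 0.0554]
ee_rot: [2.229, 2.214, -0.0]
ft_force: [0.5, 0.0, -2.5]
width: 0.0454
grip_force: 41.7
```

```bash
python3 -m pendant '[[0,0,0,1,0,0,0],[0,0,0,0,0,0,0],[0,0,0,0,0,0,0]]'
python3 -m pendant '[[0,0,0,1,0,0,0],[0,0,0,0,0,0,0],[0,0,0,0,0,0,0]]'
```

```text
t: 6.35
tcp_pos: [0.4475, -0.3443, 0.0553]
ee_rot: [2.228, 2.213, -0.001]
ft_force: [-3.1, 0.8, 3.9]
width: 0.0454
grip_force: 42.1
t: 6.65
tcp_pos: [0.4475, -0.3445, 0.0553]
ee_rot: [2.228, 2.213, -0.001]
ft_force: [-3.5, 1.2, 9.1]
width: 0.0453
grip_force: 42.7
```

```bash
python3 -m pendant '[[1,0,0,0,0,0,0],[1,0,0,0,0,0,0],[1,0,0,0,0,0,0],[1,0,0,-10,0,0,0],[1,0,0,-40,0,0,0],[1,0,0,-40,0,0,0],[1,30,10,-38,0,0,0],[1,44,15,0,0,0,0]]'
python3 -m pendant '[[1,44,15,0,0,0,0],[1,44,15,0,0,0,0],[1,44,15,0,0,0,0],[1,44,15,0,0,0,0],[1,40,15,0,0,0,0],[1,0,0,0,0,0,0],[1,0,0,0,0,0,0]]'
```

```text
t: 7.45
tcp_pos: [0.4757, -0.2733, 0.1896]
ee_rot: [2.223, 2.199, 0.003]
ft_force: [0.8, 0.1, 0.7]
width: 0.0853
grip_force: 0.0
t: 8.15
tcp_pos: [0.5496, -0.0538, 0.1817]
ee_rot: [2.226, 2.216, -0.0]
ft_force: [-0.1, 0.3, -0.0]
width: 0.0856
grip_force: 0.0
```

```bash
python3 -m pendant '[[1,0,-2,40,0,0,0],[1,0,0,40,0,0,0],[1,0,0,30,0,0,0],[1,0,0,13,0,0,0],[1,0,0,0,0,0,0],[1,0,0,0,0,0,0]]'
python3 -m pendant '[[0,0,0,0,0,0,0],[0,0,0,0,0,0,0],[0,0,0,0,0,0,0],[0,0,0,0,0,0,0],[0,0,0,0,0,0,0],[0,0,0,0,0,0,0]]'
```

```text
t: 8.75
tcp_pos: [0.5484, -0.0557, 0.0599]
ee_rot: [2.229, 2.211, 0.002]
ft_force: [0.2, 0.9, 0.4]
width: 0.0854
grip_force: 0.0
t: 9.35
tcp_pos: [0.5479, -0.0548, 0.0599]
ee_rot: [2.227, 2.213, 0.001]
ft_force: [-2.7, -0.1, 5.8]
width: 0.0451
grip_force: 40.1
```

```bash
python3 -m pendant '[[0,0,0,-20,0,0,0],[0,0,0,-40,0,0,0],[0,0,0,-40,0,0,0],[0,-32,-15,-10,0,0,0],[0,-32,-15,0,0,0,0],[0,-32,-15,0,0,0,0],[0,-32,-15,0,0,0,0],[0,-32,-15,0,0,0,0]]'
python3 -m pendant '[[0,-32,-15,0,0,0,0],[0,-32,-12,0,0,0,0],[0,0,0,30,0,0,0],[0,0,0,40,0,0,0],[0,0,0,25,0,0,0],[0,0,0,15,0,0,0],[0,0,0,0,0,0,0],[0,0,0,0,0,0,0]]'
python3 -m pendant '[[0,0,0,4,0,0,0],[0,0,0,2,0,0,0],[0,0,0,1,0,0,0],[0,0,0,0,0,0,0],[0,0,0,0,0,0,0]]'
```

```text
t: 10.15
tcp_pos: [0.4704, -0.215, 0.1678]
ee_rot: [-2.228, -2.214, 0.0]
ft_force: [0.7, -0.2, -2.1]
width: 0.0453
grip_force: 41.3
t: 10.95
tcp_pos: [0.4436, -0.2778, 0.058]
ee_rot: [-2.228, -2.213, 0.0]
ft_force: [0.5, -0.4, -1.8]
width: 0.0452
grip_force: 41.4
t: 11.45
tcp_pos: [0.4444, -0.2779, 0.0533]
ee_rot: [2.228, 2.213, 0.001]
ft_force: [-1.7, 1.8, 5.4]
width: 0.0451
grip_force: 42.0
```

```bash
python3 -m pendant '[[1,0,0,0,0,0,0],[1,0,0,0,0,0,0],[1,0,0,0,0,0,0],[1,0,0,-10,0,0,0],[1,0,0,-40,0,0,0],[1,0,0,-40,0,0,0],[1,30,10,-38,0,0,0],[1,42,14,0,0,0,0]]'
python3 -m pendant '[[1,42,14,0,0,0,0],[1,42,14,0,0,0,0],[1,42,14,0,0,0,0],[1,42,14,0,0,0,0],[1,40,15,0,0,0,0],[1,0,0,20,0,0,0],[1,0,0,0,0,0,0],[1,0,0,0,0,0,0]]'
```

```text
t: 12.25
tcp_pos: [0.4715, -0.2088, 0.1875]
ee_rot: [2.223, 2.199, 0.005]
ft_force: [1.1, 0.1, 0.3]
width: 0.0854
grip_force: 0.0
t: 13.05
tcp_pos: [0.5404, 0.0012, 0.1593]
ee_rot: [-2.229, -2.213, 0.002]
ft_force: [-0.2, -0.5, -0.6]
width: 0.0855
grip_force: 0.0
```

```bash
python3 -m pendant '[[1,1,-1,40,0,0,0],[1,0,0,35,0,0,0],[1,0,0,20,0,0,0],[1,0,0,5,0,0,0],[1,0,0,0,0,0,0],[1,0,0,0,0,0,0]]'
python3 -m pendant '[[0,0,0,0,0,0,0],[0,0,0,0,0,0,0],[0,0,0,0,0,0,0],[0,0,0,0,0,0,0],[0,0,0,0,0,0,0],[0,0,0,0,0,0,0]]'
```

```text
t: 13.65
tcp_pos: [0.5412, 0.0017, 0.0615]
ee_rot: [2.228, 2.211, 0.004]
ft_force: [0.3, -0.0, 0.4]
width: 0.0857
grip_force: 0.0
t: 14.25
tcp_pos: [0.5398, 0.0024, 0.0604]
ee_rot: [2.228, 2.214, -0.0]
ft_force: [-2.8, -0.9, 5.8]
width: 0.0453
grip_force: 40.0
```

```bash
python3 -m pendant '[[0,0,0,-20,0,0,0],[0,0,0,-40,0,0,0],[0,0,0,-40,0,0,0],[0,-44,-2,-10,0,0,0],[0,-44,-2,0,0,0,0],[0,-44,-2,0,0,0,0],[0,-44,-2,0,0,0,0],[0,-44,-2,0,0,0,0]]'
python3 -m pendant '[[0,-44,-2,0,0,0,0],[0,-44,0,0,0,0,0],[0,0,0,30,0,0,0],[0,0,0,40,0,0,0],[0,0,0,25,0,0,0],[0,0,0,15,0,0,0],[0,0,0,0,0,0,0],[0,0,0,0,0,0,0]]'
python3 -m pendant '[[0,0,0,4,0,0,0],[0,0,0,2,0,0,0],[0,0,0,1,0,0,0],[0,0,0,0,0,0,0],[0,0,0,0,0,0,0]]'
```

```text
t: 15.05
tcp_pos: [0.5278, -0.2189, 0.1683]
ee_rot: [-2.228, -2.214, 0.0]
ft_force: [0.8, -0.6, -2.5]
width: 0.0451
grip_force: 41.6
t: 15.85
tcp_pos: [0.5264, -0.3057, 0.0599]
ee_rot: [2.228, 2.213, 0.001]
ft_force: [-0.7, -0.2, -2.3]
width: 0.0453
grip_force: 41.3
t: 16.35
tcp_pos: [0.5263, -0.3058, 0.0537]
ee_rot: [2.227, 2.213, 0.001]
ft_force: [-0.2, 1.0, 3.1]
width: 0.0452
grip_force: 41.5
```

```bash
python3 -m pendant '[[1,0,0,0,0,0,0],[1,0,0,0,0,0,0],[1,0,0,0,0,0,0],[1,0,0,-10,0,0,0],[1,0,0,-45,0,0,0],[1,0,0,-45,0,0,0],[1,25,8,-40,0,0,0],[1,40,13,-10,0,0,0]]' >/dev/null
python3 -m pendant '[[1,42,14,0,0,0,0],[1,42,14,0,0,0,0],[1,42,14,0,0,0,0],[1,40,12,0,0,0,0],[1,30,8,0,0,0,0],[1,0,0,0,0,0,-8.2],[1,0,0,0,0,0,0],[1,0,0,0,0,0,0]]'
python3 - <<'E'
from station import r
import cv2,numpy as np
f=r.grab_frame("wrist"); cv2.imwrite("pics/w2.png",f["img"]); np.savez("w2.npz",**f)
E
```

```text
t: 17.95
tcp_pos: [0.6105, -0.0454, 0.2028]
ee_rot: [2.068, 2.364, 0.0]
ft_force: [0.1, -0.3, -1.5]
width: 0.0855
grip_force: 0.0
```

View pics/w2.png

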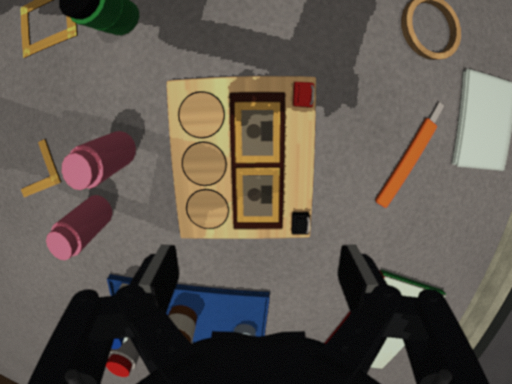

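The board is now empty of containers. The case spans (229–286, 92–229), the rings are at (201,114), (204,163) and (207,209), and the clips are clear of the case.

```bash
python3 - <<'E'
from h import *
f=dict(np.load("w2.npz")); H=hsv(f)
d=cv2.inRange(H,(0,0,0),(180,255,95)); c=blob(cv2.morphologyEx(d,cv2.MORPH_OPEN,np.ones((3,3))),(222,84,291,236)); print("case",quad(f,c,.028,1),cv2.boundingRect(c))
b=cv2.inRange(H,(8,40,110),(28,200,255)); c=blob(b,(155,65,325,248)); print("board",quad(f,c,.01,1))
print("rings",plane(f,[(201,114),(204,163),(207,209)],.01,1).round(4).tolist())
print("clips",plane(f,[(303,95),(300,222)],.025,1).round(3).tolist())
E
```

```text
case ((610.5548706054688, -43.05376434326172), (59.2489013671875, 157.7808380126953), 7.782458782196045) (229, 92, 57, 137)
board ((593.1180419921875, -48.745704650878906), (171.71878051757812, 201.7598876953125), 8.386194229125977)
rings [[0.5402, 0.0024, 0.01], [0.549, -0.0546, 0.01], [0.5571, -0.1128, 0.01]]
clips [[0.649, 0.039, 0.025], [0.671, -0.108, 0.025]]
```

```bash
python3 -m pendant '[[1,2,0,40,0,0,0],[1,0,0,45,0,0,0],[1,0,0,40,0,0,0],[1,0,0,30,0,0,0],[1,0,0,20,0,0,0],[1,0,0,10,0,0,0],[1,0,0,0,0,0,0],[1,0,0,0,0,0,0]]'
```

```text
t: 18.8
tcp_pos: [0.6111, -0.0438, 0.0187]
ee_rot: [2.065, 2.365, 0.002]
ft_force: [0.2, -1.1, -0.2]
width: 0.0852
grip_force: 0.0
```

```bash
python3 -m pendant '[[1,0,0,6,0,0,0],[1,0,0,0,0,0,0],[0.72,0,0,0,0,0,0],[0,0,0,0,0,0,0],[0,0,0,0,0,0,0],[0,0,0,0,0,0,0],[0,0,0,0,0,0,0]]' 40
python3 -m pendant '[[0,0,0,-5,0,0,0],[0,0,0,-15,0,0,0],[0,0,0,-20,0,0,0],[0,0,0,0,0,0,0],[0,0,0,0,0,0,0]]'
python3 - <<'E'
from station import r
import cv2
f=r.grab_frame("wrist"); cv2.imwrite("pics/w3.png",f["img"])
E
```

```text
t: 19.5
tcp_pos: [0.6107, -0.0432, 0.0122]
ee_rot: [2.064, 2.367, 0.001]
ft_force: [-0.1, 0.8, 4.4]
width: 0.059
grip_force: 46.3
t: 20.0
tcp_pos: [0.6105, -0.0432, 0.0519]
ee_rot: [2.064, 2.367, 0.001]
ft_force: [0.6, -0.7, -2.3]
width: 0.0589
grip_force: 45.6
```

View pics/w3.png

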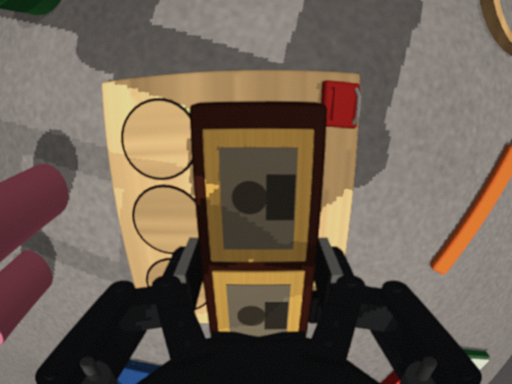

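The case is held level across its middle (fingers at (188,250) and (330,250)) with the clip untouched. Next I lift it and take a look at the pad on the way.

```bash
python3 -m pendant '[[0,0,0,-30,0,0,0],[0,0,0,-40,0,0,0],[0,0,0,-40,0,0,0],[0,25,-2,-20,0,0,0],[0,40,-4,0,0,0,0],[0,40,-4,0,0,0,0],[0,40,-4,0,0,0,0],[0,40,-4,0,0,0,0]]'>/dev/null
python3 -m pendant '[[0,40,-4,0,0,0,0],[0,25,-3,0,0,0,0],[0,0,0,0,0,0,0],[0,0,0,0,0,0,0],[0,0,0,0,0,0,0]]'
python3 - <<'E'
from station import r
from h import *
f=r.grab_frame("wrist"); cv2.imwrite("pics/w4.png",f["img"]); np.savez("w4.npz",**f)
H=hsv(f); m=cv2.inRange(H,(0,0,175),(180,60,255)); c=blob(m,(0,0,512,230)); print(cv2.boundingRect(c),quad(f,c,.008,1))
E
```

```text
t: 21.35
tcp_pos: [0.5513, 0.2001, 0.1803]
ee_rot: [-2.066, -2.366, 0.003]
ft_force: [-0.7, 0.6, -2.2]
width: 0.059
grip_force: 45.5
(133, 0, 231, 142) ((524.782958984375, 307.2412109375), (129.62428283691406, 239.2808380126953), 89.44305419921875)
```

View pics/w4.png

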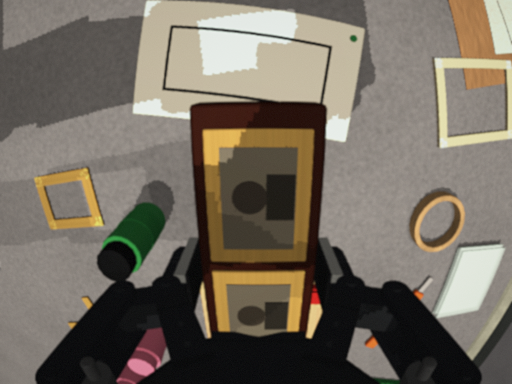

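The wrist view shows the pad outline at roughly (165–330, 26–104) and gives a pad centre of (0.5245, 0.3075), which agrees with the first measurement.

```bash
python3 -m pendant '[[0,40,-4,0,0,0,0],[0,40,-4,0,0,0,0],[0,30,-4,0,0,0,0],[0,0,0,0,0,0,-8.17],[0,0,0,0,0,0,-8.17],[0,0,0,0,0,0,-8.17],[0,0,0,0,0,0,-8.17],[0,0,0,0,0,0,-8.17]]' >/dev/null
python3 -m pendant '[[0,0,0,0,0,0,-8.17],[0,0,0,0,0,0,-8.17],[0,0,0,0,0,0,-8.17],[0,0,0,0,0,0,-8.17],[0,0,0,0,0,0,-8.17],[0,0,0,30,0,0,0],[0,0,0,0,0,0,0],[0,0,0,0,0,0,0]]'
```

```text
t: 23.0
tcp_pos: [0.5243, 0.3073, 0.1502]
ee_rot: [-0.016, -3.139, 0.002]
ft_force: [0.7, 0.2, -1.1]
width: 0.0588
grip_force: 45.5
```

```bash
python3 -m pendant '[[0,0,0,30,0,0,0],[0,0,0,40,0,0,0],[0,0,0,30,0,0,0],[0,0,0,15,0,0,0],[0,0,0,10,0,0,0],[0,0,0,5,0,0,0],[0,0,0,0,0,0,0],[0,0,0,0,0,0,0]]'
python3 - <<'E'
from station import r
from h import *
f=r.grab_frame("scene"); np.savez("s5.npz",**f); g=r.grab_frame("wrist"); np.savez("w5.npz",**g)
a=cv2.resize(f["img"][150:270,340:470],None,fx=3.2,fy=3.2,interpolation=cv2.INTER_CUBIC)
b=g["img"]; b=np.vstack([b,np.zeros((max(0,a.shape[0]-384),512,3),np.uint8)])[:a.shape[0]]
a2=np.zeros((b.shape[0],280,3),np.uint8); s=cv2.resize(a,(280,int(a.shape[0]*280/a.shape[1]))); a2[:s.shape[0]]=s
cv2.imwrite("pics/p5.png",np.hstack([b,a2]))
E
```

```text
t: 23.8
tcp_pos: [0.5258, 0.3091, 0.0231]
ee_rot: [0.013, 3.139, 0.002]
ft_force: [0.3, -0.2, -1.8]
width: 0.0592
grip_force: 45.5
```

View pics/p5.png

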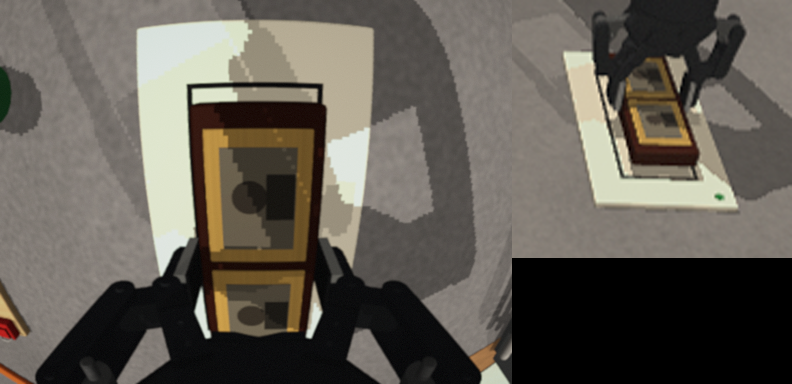

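```bash
python3 - <<'E'
from h import *
g=dict(np.load("w5.npz"))
print("outline",plane(g,[(188.5,86),(321.5,85.5)],.008,1).round(4).tolist())
print("case",plane(g,[(191.5,102.5),(326,104.5)],.0389,1).round(4).tolist())
E
```

```text
outline [[0.4396, 0.2738, 0.008], [0.4401, 0.3438, 0.008]]
case [[0.4472, 0.282, 0.0389], [0.4485, 0.3394, 0.0389]]
```

The outline end is centred at y=0.309 and the case at y=0.311. The case's near-end margin is 8 mm where it should be 6 mm, so I shift it 2 mm in each direction and lower it softly.

```bash
python3 -m pendant '[[0,2,-2,0,0,0,0],[0,0,0,5,0,0,0],[0,0,0,3,0,0,0],[0,0,0,2,0,0,0],[0,0,0,0,0,0,0],[0,0,0,0,0,0,0],[0,0,0,0,0,0,0]]'
python3 -m pendant '[[0,0,0,1,0,0,0],[0,0,0,0.5,0,0,0],[0,0,0,0,0,0,0],[0,0,0,0,0,0,0]]'
```

```text
t: 24.6
tcp_pos: [0.5227, 0.3066, 0.0114]
ee_rot: [0.013, 3.141, 0.0]
ft_force: [-0.3, 0.2, -2.5]
width: 0.0589
grip_force: 45.6
t: 25.0
tcp_pos: [0.5227, 0.3066, 0.0102]
ee_rot: [0.013, 3.141, 0.0]
ft_force: [-1.0, -1.8, -0.7]
width: 0.0588
grip_force: 45.8
```

```bash
python3 -m pendant '[[0,0,0,0.5,0,0,0],[0,0,0,0,0,0,0],[0,0,0,0,0,0,0]]'
python3 -m pendant '[[0.8,0,0,0,0,0,0],[0.9,0,0,0,0,0,0],[1,0,0,0,0,0,0],[1,0,0,0,0,0,0],[1,0,0,-10,0,0,0],[1,0,0,-30,0,0,0],[1,0,0,-45,0,0,0],[1,0,0,-45,0,0,0]]'
python3 -m pendant '[[1,0,0,-45,0,0,0],[1,0,0,0,0,0,0],[1,0,0,0,0,0,0]]'
python3 - <<'E'
from station import r
from h import *
f=r.grab_frame("wrist"); np.savez("w6.npz",**f); cv2.imwrite("pics/w6.png",f["img"])
E
```

```text
t: 25.3
tcp_pos: [0.5227, 0.3066, 0.0102]
ee_rot: [0.013, 3.141, 0.0]
ft_force: [-3.2, -0.6, 4.9]
width: 0.0589
grip_force: 46.3
t: 26.1
tcp_pos: [0.5221, 0.3063, 0.1406]
ee_rot: [-0.013, -3.14, 0.001]
ft_force: [0.8, 0.2, 0.3]
width: 0.0853
grip_force: 0.0
t: 26.4
tcp_pos: [0.5235, 0.307, 0.1873]
ee_rot: [0.013, 3.137, 0.003]
ft_force: [0.1, 0.3, -1.0]
width: 0.0854
grip_force: 0.0
```

View pics/w6.png

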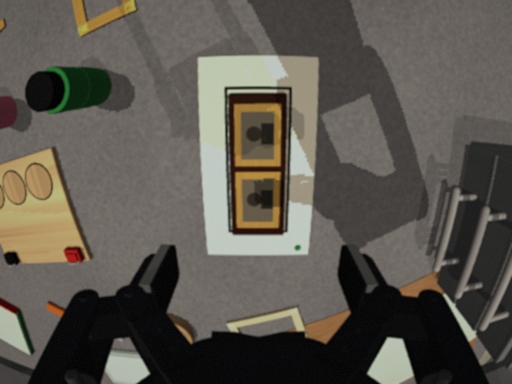

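The case lies inside the outline, which shows a thin even margin at the top and the sides. The far edge at (258,235) is hidden by parallax, so I check it in numbers.

```bash
python3 - <<'E'
from h import *
f=dict(np.load("w6.npz")); H=hsv(f)
m=cv2.inRange(H,(0,0,150),(180,70,255)); c=blob(cv2.morphologyEx(m,cv2.MORPH_CLOSE,np.ones((5,5))),(190,50,325,260)); print("pad",quad(f,c,.008,1))
d=((H[...,2]<100)&(H[...,1]>90)|(H[...,1]>130)).astype(np.uint8)*255
c=blob(d,(222,85,296,242)); print("case",quad(f,c,.026,1),cv2.boundingRect(c))
E
```

```text
pad ((524.2097778320312, 307.16400146484375), (129.63534545898438, 238.7581024169922), 89.61980438232422)
case ((524.248779296875, 307.30987548828125), (57.37588119506836, 155.833251953125), 89.79044342041016) (229, 94, 57, 140)
```

```bash
python3 -m pendant '[[1,0,0,0,0,0,8.5],[1,0,0,0,0,0,8.5],[1,0,0,0,0,0,8.5],[1,0,0,0,0,0,8.5],[1,0,0,0,0,0,8.5],[1,0,0,0,0,0,8.5],[1,0,0,0,0,0,8.5],[1,0,0,0,0,0,8.5]]' >/dev/null
python3 -m pendant '[[1,0,0,0,0,0,8.5],[1,0,0,0,0,0,8.5],[1,0,0,0,0,0,4.5],[1,-40,0,0,0,0,0],[1,-45,0,0,0,0,0],[1,-45,0,0,0,0,0],[1,-45,0,0,0,0,0],[1,-45,0,0,0,0,0]]' >/dev/null
python3 -m pendant '[[1,-45,0,0,0,0,0],[1,-45,0,0,0,0,0],[1,-45,0,0,0,0,0],[1,-45,0,0,0,0,0],[1,-45,0,0,0,0,0],[1,-45,0,0,0,0,0],[1,0,0,0,0,0,0],[1,0,0,0,0,0,0]]'
python3 - <<'E'
from station import r
from h import *
f=r.grab_frame("wrist"); np.savez("w7.npz",**f); cv2.imwrite("pics/w7.png",f["img"])
E
```

```text
t: 28.85
tcp_pos: [0.5215, -0.1838, 0.1819]
ee_rot: [-2.22, -2.216, 0.002]
ft_force: [0.0, 0.6, -0.3]
width: 0.0857
grip_force: 0.0
```

View pics/w7.png

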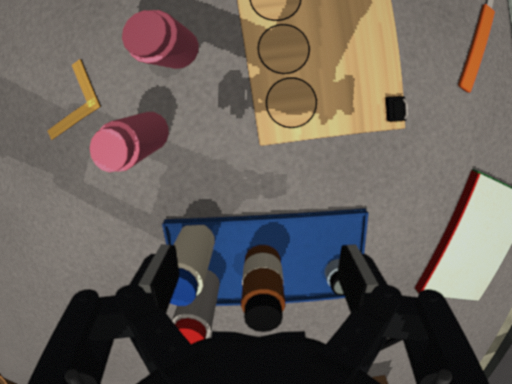

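All three containers stand upright in the tray: blue cap (186,288), red cap (191,330) and black cap (264,308). The rings are free, so I fetch the amber one first.

```bash
python3 -m pendant '[[1,-41,2,0,0,0,0],[1,-41,2,0,0,0,0],[1,-40,1,0,0,0,0],[1,0,0,40,0,0,0],[1,0,0,40,0,0,0],[1,0,0,30,0,0,0],[1,0,0,14,0,0,0],[1,0,0,0,0,0,0]]'
python3 -m pendant '[[1,0,0,0,0,0,0],[0,0,0,0,0,0,0],[0,0,0,0,0,0,0],[0,0,0,0,0,0,0],[0,0,0,0,0,0,0],[0,0,0,0,0,0,0],[0,0,0,0,0,0,0]]' 40
```

```text
t: 29.7
tcp_pos: [0.5265, -0.3028, 0.0573]
ee_rot: [-2.214, -2.22, 0.001]
ft_force: [-0.3, -0.3, 0.2]
width: 0.0858
grip_force: 0.0
t: 30.4
tcp_pos: [0.528, -0.3062, 0.0623]
ee_rot: [2.22, 2.22, -0.0]
ft_force: [-1.7, 0.1, 5.6]
width: 0.0452
grip_force: 40.3
```

```bash
python3 -m pendant '[[0,0,0,-20,0,0,0],[0,0,0,-40,0,0,0],[0,0,0,-40,0,0,0],[0,44,2,-10,0,0,0],[0,44,2,0,0,0,0],[0,44,2,0,0,0,0],[0,44,2,0,0,0,0],[0,44,2,0,0,0,0]]'
python3 -m pendant '[[0,44,2,0,0,0,0],[0,44,0,0,0,0,0],[0,0,0,30,0,0,0],[0,0,0,35,0,0,0],[0,0,0,20,0,0,0],[0,0,0,10,0,0,0],[0,0,0,0,0,0,0],[0,0,0,0,0,0,0]]'
```

```text
t: 31.2
tcp_pos: [0.5371, -0.0837, 0.1696]
ee_rot: [-2.221, -2.221, 0.0]
ft_force: [0.8, -0.3, -1.8]
width: 0.0451
grip_force: 41.6
t: 32.0
tcp_pos: [0.5403, 0.0023, 0.0762]
ee_rot: [2.221, 2.22, 0.002]
ft_force: [-0.2, 0.8, -1.9]
width: 0.0451
grip_force: 41.5
```

```bash
python3 -m pendant '[[0,0,0,4,0,0,0],[0,0,0,2,0,0,0],[0,0,0,1,0,0,0],[0,0,0,0,0,0,0],[0,0,0,0,0,0,0]]'
python3 -m pendant '[[0,0,0,1,0,0,0],[0,0,0,0.5,0,0,0],[0,0,0,0,0,0,0],[0,0,0,0,0,0,0]]'
```

```text
t: 32.5
tcp_pos: [0.5397, 0.0025, 0.0685]
ee_rot: [2.221, 2.221, 0.0]
ft_force: [0.3, 0.1, -1.9]
width: 0.0447
grip_force: 41.6
t: 32.9
tcp_pos: [0.5398, 0.0025, 0.0683]
ee_rot: [2.22, 2.221, 0.001]
ft_force: [-3.6, 0.2, 5.1]
width: 0.0453
grip_force: 42.3
```

```bash
python3 -m pendant '[[1,0,0,0,0,0,0],[1,0,0,0,0,0,0],[1,0,0,0,0,0,0],[1,0,0,-10,0,0,0],[1,0,0,-40,0,0,0],[1,0,0,-40,0,0,0],[1,-30,-10,-30,0,0,0],[1,-42,-14,0,0,0,0]]' >/dev/null
python3 -m pendant '[[1,-42,-14,0,0,0,0],[1,-42,-14,0,0,0,0],[1,-42,-14,0,0,0,0],[1,-42,-14,0,0,0,0],[1,-40,-15,0,0,0,0],[1,0,0,0,0,0,0],[1,0,0,0,0,0,0]]'
```

```text
t: 34.4
tcp_pos: [0.4444, -0.2783, 0.1873]
ee_rot: [2.224, 2.219, 0.001]
ft_force: [0.8, -0.1, -1.1]
width: 0.0854
grip_force: 0.0
```

```bash
python3 -m pendant '[[1,0,0,40,0,0,0],[1,0,0,40,0,0,0],[1,0,0,35,0,0,0],[1,0,0,13,0,0,0],[1,0,0,0,0,0,0],[1,0,0,0,0,0,0]]'
python3 -m pendant '[[0,0,0,0,0,0,0],[0,0,0,0,0,0,0],[0,0,0,0,0,0,0],[0,0,0,0,0,0,0],[0,0,0,0,0,0,0],[0,0,0,0,0,0,0]]'
```

```text
t: 35.0
tcp_pos: [0.446, -0.2776, 0.0606]
ee_rot: [2.218, 2.221, 0.001]
ft_force: [0.6, -0.9, 1.0]
width: 0.0852
grip_force: 0.0
t: 35.6
tcp_pos: [0.4452, -0.2782, 0.0605]
ee_rot: [2.22, 2.22, -0.0]
ft_force: [-0.7, 0.8, 7.4]
width: 0.0449
grip_force: 40.3
```

```bash
python3 -m pendant '[[0,0,0,-20,0,0,0],[0,0,0,-40,0,0,0],[0,0,0,-40,0,0,0],[0,32,15,-10,0,0,0],[0,32,15,0,0,0,0],[0,32,15,0,0,0,0],[0,32,15,0,0,0,0],[0,32,15,0,0,0,0]]'
python3 -m pendant '[[0,32,15,0,0,0,0],[0,32,13,0,0,0,0],[0,0,0,30,0,0,0],[0,0,0,35,0,0,0],[0,0,0,20,0,0,0],[0,0,0,10,0,0,0],[0,0,0,0,0,0,0],[0,0,0,0,0,0,0]]'
```

```text
t: 36.4
tcp_pos: [0.5198, -0.1161, 0.1683]
ee_rot: [-2.221, -2.221, 0.0]
ft_force: [1.4, 0.1, -1.1]
width: 0.0451
grip_force: 41.8
t: 37.2
tcp_pos: [0.5484, -0.0538, 0.0748]
ee_rot: [2.22, 2.22, 0.001]
ft_force: [0.1, -0.6, -1.1]
width: 0.0452
grip_force: 41.8
```

```bash
python3 -m pendant '[[0,-1,0,4,0,0,0],[0,0,0,3,0,0,0],[0,0,0,1,0,0,0],[0,0,0,0,0,0,0],[0,0,0,0,0,0,0]]'
python3 -m pendant '[[0,0,0,1,0,0,0],[0,0,0,0,0,0,0],[0,0,0,0,0,0,0]]'
```

```text
t: 37.7
tcp_pos: [0.548, -0.0546, 0.0666]
ee_rot: [2.22, 2.221, 0.001]
ft_force: [-1.2, -0.2, 2.2]
width: 0.0449
grip_force: 41.8
t: 38.0
tcp_pos: [0.5481, -0.0547, 0.0666]
ee_rot: [2.22, 2.221, 0.001]
ft_force: [-2.5, -0.6, 6.4]
width: 0.0452
grip_force: 42.5
```

```bash
python3 -m pendant '[[1,0,0,0,0,0,0],[1,0,0,0,0,0,0],[1,0,0,0,0,0,0],[1,0,0,-10,0,0,0],[1,0,0,-40,0,0,0],[1,0,0,-40,0,0,0],[1,-30,-10,-30,0,0,0],[1,-44,-15,0,0,0,0]]' >/dev/null
python3 -m pendant '[[1,-44,-15,0,0,0,0],[1,-44,-15,0,0,0,0],[1,-44,-15,0,0,0,0],[1,-44,-15,0,0,0,0],[1,-40,-15,0,0,0,0],[1,0,0,0,0,0,0],[1,0,0,0,0,0,0]]'
python3 -m pendant '[[1,0,0,40,0,0,0],[1,0,0,40,0,0,0],[1,0,0,30,0,0,0],[1,0,0,15,0,0,0],[1,0,0,0,0,0,0],[1,0,0,0,0,0,0]]'
```

```text
t: 39.5
tcp_pos: [0.4473, -0.3452, 0.1851]
ee_rot: [2.224, 2.219, 0.001]
ft_force: [1.2, 0.3, 0.3]
width: 0.0857
grip_force: 0.0
t: 40.1
tcp_pos: [0.4489, -0.3445, 0.0614]
ee_rot: [2.218, 2.221, 0.0]
ft_force: [0.5, 0.5, -1.0]
width: 0.0852
grip_force: 0.0
```

Steel goes to ring (0.5567, -0.1126).

```bash
python3 -m pendant '[[0,0,0,0,0,0,0],[0,0,0,0,0,0,0],[0,0,0,0,0,0,0],[0,0,0,0,0,0,0],[0,0,0,0,0,0,0],[0,0,0,0,0,0,0]]'
python3 -m pendant '[[0,0,0,-20,0,0,0],[0,0,0,-40,0,0,0],[0,0,0,-40,0,0,0],[0,33,15,-10,0,0,0],[0,33,15,0,0,0,0],[0,33,16,0,0,0,0],[0,33,16,0,0,0,0],[0,33,16,0,0,0,0]]' >/dev/null
python3 -m pendant '[[0,33,16,0,0,0,0],[0,33,15,0,0,0,0],[0,0,0,30,0,0,0],[0,0,0,35,0,0,0],[0,0,0,20,0,0,0],[0,0,0,10,0,0,0],[0,0,0,0,0,0,0],[0,0,0,0,0,0,0]]'
```

```text
t: 40.7
tcp_pos: [0.4479, -0.3453, 0.0616]
ee_rot: [2.22, 2.22, -0.001]
ft_force: [-3.5, -0.0, 5.8]
width: 0.0452
grip_force: 40.3
t: 42.3
tcp_pos: [0.5573, -0.1138, 0.0757]
ee_rot: [2.22, 2.221, 0.001]
ft_force: [-0.3, -0.3, -2.2]
width: 0.0454
grip_force: 41.6
```

```bash
python3 -m pendant '[[0,1,0,4,0,0,0],[0,0,0,3,0,0,0],[0,0,0,1,0,0,0],[0,0,0,0,0,0,0],[0,0,0,0,0,0,0]]'
python3 -m pendant '[[0,0,0,1,0,0,0],[0,0,0,0,0,0,0],[0,0,0,0,0,0,0]]'
```

```text
t: 42.8
tcp_pos: [0.5571, -0.1126, 0.0677]
ee_rot: [2.22, 2.221, 0.001]
ft_force: [-1.7, -0.5, 1.4]
width: 0.0451
grip_force: 41.7
t: 43.1
tcp_pos: [0.5571, -0.1127, 0.0677]
ee_rot: [2.22, 2.221, 0.001]
ft_force: [-2.8, 0.4, 5.8]
width: 0.045
grip_force: 42.4
```

```bash
python3 -m pendant '[[1,0,0,0,0,0,0],[1,0,0,0,0,0,0],[1,0,0,0,0,0,0],[1,0,0,-10,0,0,0],[1,0,0,-40,0,0,0],[1,0,0,-45,0,0,0],[1,0,0,-45,0,0,0],[1,0,-15,-30,0,0,0]]' >/dev/null
python3 -m pendant '[[1,0,-20,0,0,0,0],[1,0,-20,0,0,0,0],[1,0,0,0,0,0,0],[1,0,0,0,0,0,0]]'
python3 - <<'E'
from station import r
from h import *
f=r.grab_frame("wrist"); s=r.grab_frame("scene")
b=np.zeros((384,280,3),np.uint8); a=cv2.resize(s["img"][120:270,70:450],(280,110)); b[:110]=a
c=cv2.resize(s["img"][150:260,70:300],(280,134)); b[120:254]=c
cv2.imwrite("pics/f.png",np.hstack([f["img"],b]))
H=hsv(f)
for k,lo,hi,z in (("steel",(0,180,120),(6,255,255),.118),("white",(105,150,60),(125,255,255),.116)):
    for i in (0,1):
        c=blob(cv2.inRange(H,lo,hi),(180,20,400,240),i); print(k,cv2.boundingRect(c),cv2.minEnclosingCircle(plane(f,c[:,0],z,1)[:,:2].astype(np.float32)*1000))
E
```

```text
t: 44.3
tcp_pos: [0.5019, -0.1125, 0.2365]
ee_rot: [2.22, 2.22, 0.001]
ft_force: [0.0, -0.9, -0.7]
width: 0.0853
grip_force: 0.0
steel (296, 161, 37, 37) ((555.6984252929688, -109.95918273925781), 17.970197677612305)
steel (369, 31, 15, 21) ((609.2089233398438, 21.362571716308594), 11.094185829162598)
white (288, 98, 39, 39) ((546.707763671875, -52.99626922607422), 17.88639259338379)Traceback (most recent call last):
  File "<stdin>", line 10, in <module>
  File "h.py", line 17, in blob
    return sorted(c,key=cv2.contourArea)[-1-k]
           ~~~~~~~~~~~~~~~~~~~~~~~~~~~~~^^^^^^
IndexError: list index out of range
```

View pics/f.png

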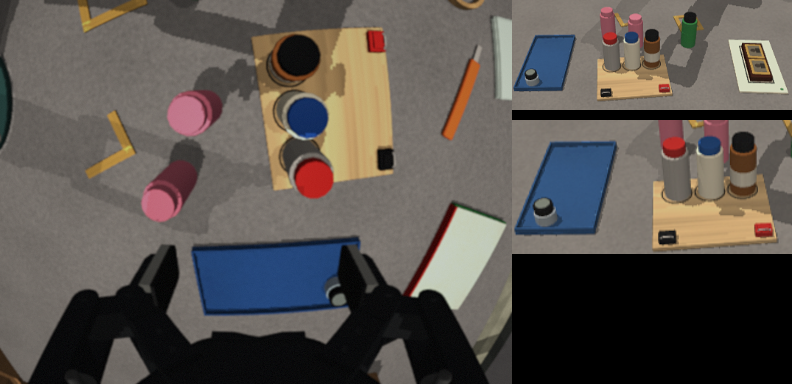

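All three containers stand upright on their own rings, within about 2 mm. The case is in the outline, and the loupe and clips are undisturbed.

```bash
python3 -c "
from station import r; print(r.hand_in())"
```

```text
the job is handed in; nothing more can be done
None
```

The job is done and handed in at about 44 s of the 144 s allowed: the case lies image side up and centred in the pad outline, each container stands upright on its original ring, and the loupe and clips were not touched.

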